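Gauge a battery pack and hold the sprung battery-box cover ready

TASK

At the phone-repair bench, measure the battery pack lying under the drop gauge: press the gauge's knob gently down until the foot rests on the pack, keep it there for about a second, then let the foot spring back up. Then raise the battery box's sprung cover by its bar past its balance point (about 54 degrees open), without letting it get away and fly open, bring it back and finish holding it just below the balance point, between about 2 and 14 degrees under it, so that a colleague can drop the pack in; your program ends with the robot still holding the cover there. Do not shift the packs or the tools lying about.

Things in the scene. Friction and masses are not known exactly. Their poses are not given: they have to be found in the camera images.
- battery_box: Open-topped aluminium box fixed to the bench, 150 (x) x 200 (y) x 90 mm high, walls 6 mm. Origin at the centre of its underside. Its front faces its own -x, roughly towards the robot; it may stand left or right of the gauge.
- cover (a joint): Opening angle of the box's cover in rad: 0 shut (level), stop at 1.75. A spring carries part of the cover's weight: balance point at 0.95 rad (54 degrees); below it the cover falls shut by itself, above it it swings open by itself. Lifting from shut takes about 1.2 N at the bar, falling to nothing at balance. Hardly any hinge friction.
- cover_bar (a point): Middle of the cover's lifting bar: a round steel bar 12 mm thick, 130 mm long, parallel to the hinge (the box's y), carried by a 8 mm rod at each end 45 mm in front of the cover's front edge. When shut it is 96 mm above the bench with free space all round it: 39 mm clear between the bar and the cover's edge and box front. It is 195 mm from the hinge axis.
- cover_hinge (a point): Middle of the hinge of the cover, a grey steel plate 150 x 200 x 8 mm, 0.75 kg, hinged along the box's far (+x) top edge, 90 mm above the bench, so that its front edge rises. The point turns with the cover; the hinge axis is its y, and the bar lies at (-195, 0, 6) mm in its frame.
- gauge_stand: Fixed drop-gauge stand: dark steel base plate 160 x 120 mm, 12 mm thick, with a white column on its -x side (nearest the robot) and an arm reaching out over the plate, whose top is 130 mm above the bench. Origin at bench level directly below the foot's axis, which is the middle of the measuring place.
- gauge (a joint): Downward travel of the gauge's spindle in m: 0 at rest (foot up), limit 0.040. A spring returns it upward: about 2 N to start, about 4 N at 0.03. The foot's underside is 55 mm above the bench at 0. It meets the pack at about 0.023 (thick pack) or 0.031 (thin pack).
- gauge_knob (a point): Centre of the flat top of the gauge's black knob, 30 mm across and 20 mm high, 193 mm above the bench at rest, above the arm. Press straight down here. The knob sits on a buffer spring: once the foot is stopped by a pack, the knob gives up to 10 mm more, starting at about 5 N on the knob and reaching about 10 N, then it is solid.
- pack_thin: Black cased battery pack 60 x 45 x 12 mm, loose, 0.06 kg; origin at the centre of its underside, long side along its x. One of the two packs lies on the gauge's base plate under the foot, the other on the parts pad (a fixed 100 x 100 x 12 mm grey plastic pad); which is which varies.
- pack_thick: Black cased battery pack 60 x 45 x 20 mm, loose, 0.09 kg; as the thin one, the other of the two.
- screwdriver: Loose black-handled screwdriver about 160 mm long lying on the bench between box and gauge, along its x. Leave it alone.
- pry_bar: Loose black plastic pry bar, 145 mm long, 5 mm thick, lying on the bench. Leave it alone.
Mind the look-alikes: they are no part of the job. Leave any green look-alike of the gauge_stand alone. Leave any green look-alike of the pack_thick alone.

How it is judged (in metres and radians):
On the way, in this order (a step that is already met when the one before it is completed fails the run):
1. The gauge's foot is pressed onto the pack under it (over 0.5 N) for 0.4 s ((contact force between gauge and pack_thin above 0.5 N or contact force between gauge and pack_thick above 0.5 N)), for 0.4 s.
2. The gauge's foot is back up (travel under 5 mm) (value of joint gauge below 0.005 m), for 0.1 s.
3. The cover is past its balance point (over 0.97 rad) (value of joint cover above 0.97 rad), for 0.1 s.
At the end, for the whole second after the job is handed in: The cover is held still by the gripper's fingers, 0.69 to 0.93 rad open (balance is at 0.95), touching none of the loose things, and the gauge's foot is up (travel under 5 mm) (value of joint cover between 0.69 and 0.93 rad and velocity of joint cover between -0.05 and 0.05 rad/s and contact force between cover and the fingers above 0.15 N and value of joint gauge below 0.005 m and contact force between cover and pack_thin below 0.1 N and contact force between cover and pack_thick below 0.1 N and contact force between cover and screwdriver below 0.1 N and contact force between cover and pry_bar below 0.1 N); the arm keeps its last pose, push and grip.
It fails at once if the cover flies open (over 1.35 rad) (value of joint cover above 1.35 rad).
It fails at once if the foot is pressed onto a pack with more than 30 N (contact force between gauge and pack_thin above 30 N or contact force between gauge and pack_thick above 30 N).
It fails at once if a pack or a tool is shifted more than 25 mm (distance of any of pack_thin, pack_thick, screwdriver, pry_bar from where it was at the start of the episode above 0.025 m).
It also fails if it takes over 61 s, if anything falls off the work surface, if the arm or the gripper's body presses on something with over 40 N, if the wrist force passes 120 N, or if a joint passes its speed limit or range.

ROBOT

A 6-joint arm with a two-finger parallel gripper is mounted at the origin on the work surface. World frame = base frame: x ahead of the robot, y to its left, z up, the work surface at z = 0. Lengths are in mm, angles in degrees, forces in N, time in s.
With the tool pointing down it reaches from about 350 to 850 mm from the base axis. Payload 8.1 kg.
Tool frame: the origin (TCP) lies between the finger pads; the fingertips stand 8 mm ahead of it and the grasp point (between the pads) lies 11 mm behind it (r.tip_extent is the distance from the TCP to the fingertips, in mm); z points along the fingers, y is the direction in which the jaws open and shut (so a half turn about z gives the same grasp; the last joint's range is limited). The gripper opens to 85 mm and grips with 20 to 120 N. Pads are 22 mm wide; open, the fingers measure 114 mm over their backs; the gripper's body (76 mm by 85 mm) begins 54 mm behind the grasp point. The pads swing forward as they close: fully open they stand 13 mm farther back than shut.
Start: joints at [72.227, 7.471, 85.268, -0, 87.261, -4.893], TCP at [133.724, 584.913, 239.292] pointing down, gripper open.
Joint ranges: [-169.43, 169.43], [-51.17, 129.36], [1.28, 143.12], [-76.62, 256.62], [0, 156.53], [-152.29, 152.29]. Speed limits (degrees/s): [136.94, 136.94, 159.86, 180, 180, 180].

INTERFACE

Orientations are given as [roll, pitch, yaw] about the fixed x, y, z axes, in that order (R = Rz(yaw) Ry(pitch) Rx(roll)).
In Python, from bench import sensors, viewer, hand_in, r gives the robot as it stands. The module is installed in compiled form; this text tells all that it offers.
- The arm moves only by the tool move_arm, never from a script. Its argument "rows" is a list that holds one entry, the list of rows, each a list of 6 numbers: the shift along the tool's x, y, z in m, then the turn, a rotation vector about the tool's x, y, z in degrees. In form: [[[tx, ty, tz, rx, ry, rz], ...]]. A call has 1 to 20 rows; each row is the pose to reach, as a shift and turn from the pose commanded when the call began, along the tool's axes at that moment; what a row does not reach only later rows make up. A row lasts 1/10 s, in which the tool goes at most 50 mm and 8.59 degrees, less where a joint would pass 70% of its speed; a pose out of reach is approached as far as the arm can. A call with a gripper value outside its range is refused whole. "grip" is the opening, from 0 (shut) to 1 (fully open), set as the call begins (left out, the last holds). The fingers move at their own pace and stop on an object; "newtons" is the grip in N (left out, the last holds). Time passes only in rows, so rows that repeat a pose let the fingers close. It gives the time, the measured TCP pose, the force and the opening at its end, in the units of the state.
- sensors.sense(): the state, without advancing time (a new reading comes with each control period).
- viewer.snapshot(name): name is "side" or "top"; returns a dict with "color" (480x640x3 uint8, red, green, blue), "camera_matrix" (3x3 intrinsics, pixels), "R" (3x3) and "t" (3): a world point X has camera coordinates R X + t. Camera axes: x right, y down, z forward; pixel columns grow to the right and rows downward; lengths in mm; the calibration is good to about 2 mm. A picture is of the moment at which its call begins. There is no depth.
- hand_in(): hands the job in, once; it reports no verdict.
The state is a dict: "time": time; "joint_pos": joint angles; "qd": joint speeds; "joint_efforts": joint torques, N m; "tool_pos": TCP position; "tcp_rot": TCP orientation; "ft_force": force on the tool from outside, world axes, zero at the start; "wrist_torque": the same for the moment, N m; "finger_gap": finger opening in mm.
Only numpy, scipy, OpenCV 4.12 (cv2) and the standard library are available. Lean on these libraries where they do the work, as an engineer would, in place of code of your own. Each camera call takes 0.05 s, during which the arm holds its last target.

## Working session

There is one attempt and no reset: what is moved stays moved. The work goes in short steps, Python scripts to look and compute and a tool call to move; the robot and the scene stay as the last step left them, time stands still between calls to the robot, and variables do not carry over. Pictures are saved under pics/ and viewed, and the job is handed in when it is done.

Besides the shell and the picture viewer there is one more tool, called after ">>>" in YAML: its name, and indented under it one key for each argument. move_arm: Moves the arm, as the interface text tells. Its arguments: {"type":"object","properties":{"rows":{"type":"array","items":{"type":"array","items":{"type":"array","items":{"type":"number"}}}},"grip":{"type":"number"},"newtons":{"type":"number"}},"required":["rows"]}

```bash
mkdir -p pics; python3 - <<'E'
from bench import sensors, viewer
import cv2,pickle
s=sensors.sense()
for k,v in s.items(): print(k,v)
for n in("side","top"):
    d=viewer.snapshot(n); pickle.dump(d,open(f"{n}0.pkl","wb"))
    cv2.imwrite(f"pics/{n}0.png",d["color"][:,:,::-1]); print(n,d["camera_matrix"],d["R"],d["t"])
E
```

```text
time 0.0
joint_pos [ 7.22276605e+01  7.51439727e+00  8.53304055e+01 -1.19571060e-03
  8.72605723e+01 -4.89320309e+00]
qd [ 0.11146834  0.01585135 -0.02687577  0.09074606  0.00989477  0.01527637]
joint_efforts [ 1.30258257e-03 -5.69417202e+01 -5.00543261e+01 -1.82362955e-04
  1.51286193e-02  8.41163614e-05]
tool_pos [133.5597165  584.39573389 238.24102607]
tcp_rot [-1.79894907e+02 -7.79846833e-03  1.67120915e+02]
ft_force [-0.67578673 -0.47927634 -0.10753322]
wrist_torque [0.04317607 0.0528041  0.00859239]
finger_gap 85.5586353776713
side [[569.53243727   0.         311.98319067]
 [  0.         569.53243727 248.22210664]
 [  0.           0.           1.        ]] [[-0.8144813  -0.57992738 -0.01744853]
 [-0.38221177  0.55893921 -0.7358676 ]
 [ 0.43650243 -0.59268136 -0.67690061]] [ 519.45606064  364.14899104 1007.97635842]
top [[495.54543475   0.         316.48229373]
 [  0.         495.54543475 237.68831363]
 [  0.           0.           1.        ]] [[-0.02591413 -0.99899007 -0.0367055 ]
 [-0.98917501  0.03093003 -0.14344381]
 [ 0.14443425  0.03259094 -0.98897754]] [ 21.9190809  675.71782365 988.51972524]
```

View pics/side0.png

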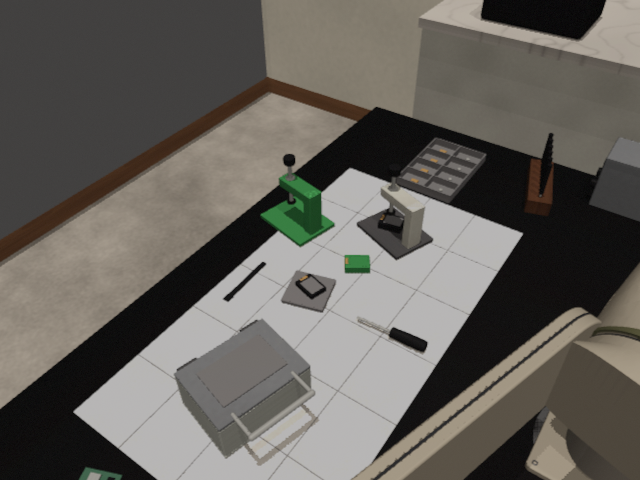

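View pics/top0.png

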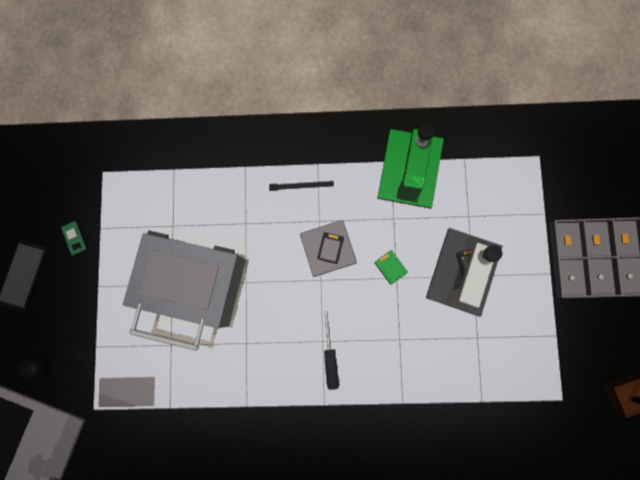

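Side view: box at lower-left (~245,390), white gauge at (400,215). Top view: box at (185,285), gauge knob at (492,253). Enlarging both.

```bash
python3 - <<'E'
import cv2
def crop(n,x,y,w,h,s,o):
    i=cv2.imread(f"pics/{n}.png")[y:y+h,x:x+w]
    i=cv2.resize(i,None,fx=s,fy=s,interpolation=cv2.INTER_CUBIC)
    cv2.imwrite(f"pics/{o}.png",cv2.convertScaleAbs(i,alpha=1.6,beta=20))
crop("top0",110,220,150,140,5,"c_topbox")
crop("top0",410,215,110,110,5,"c_topg")
crop("side0",350,150,100,110,5,"c_sideg")
crop("side0",165,310,160,160,4,"c_sidebox")
E
```

```text
(no output)
```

View pics/c_topbox.png

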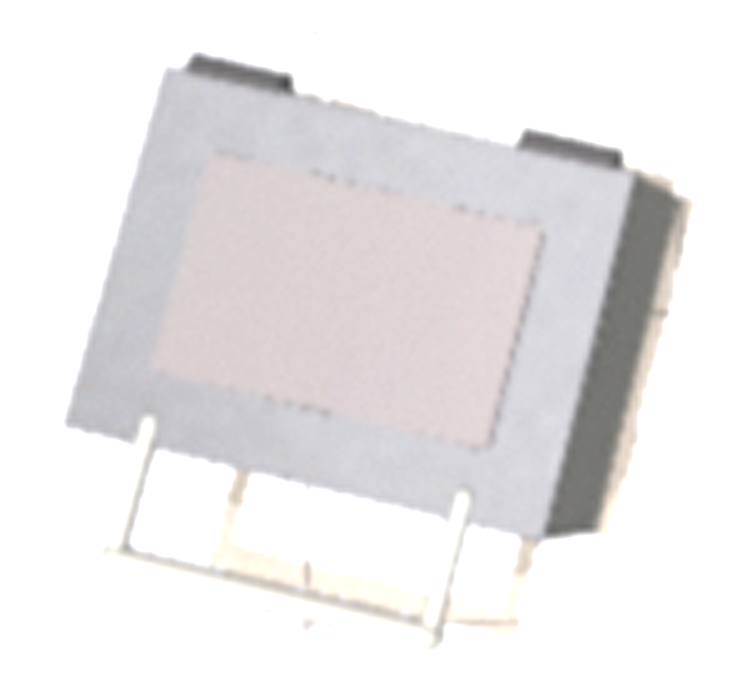

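View pics/c_topg.png

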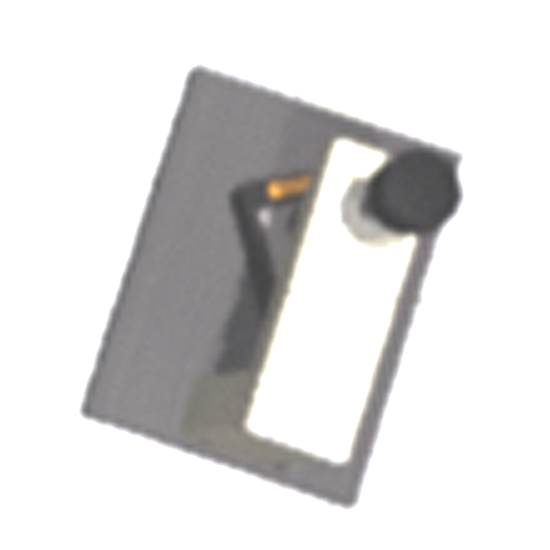

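View pics/c_sideg.png

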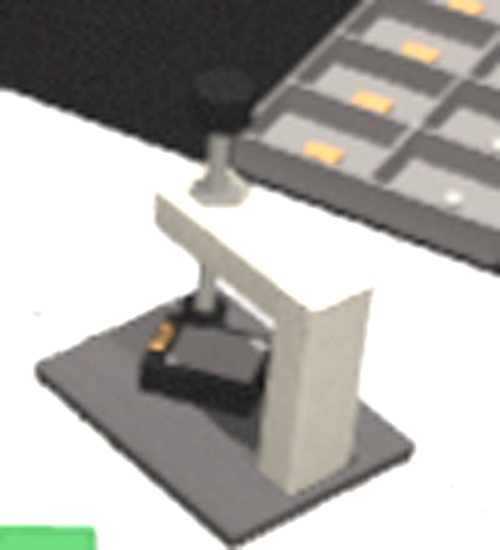

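View pics/c_sidebox.png

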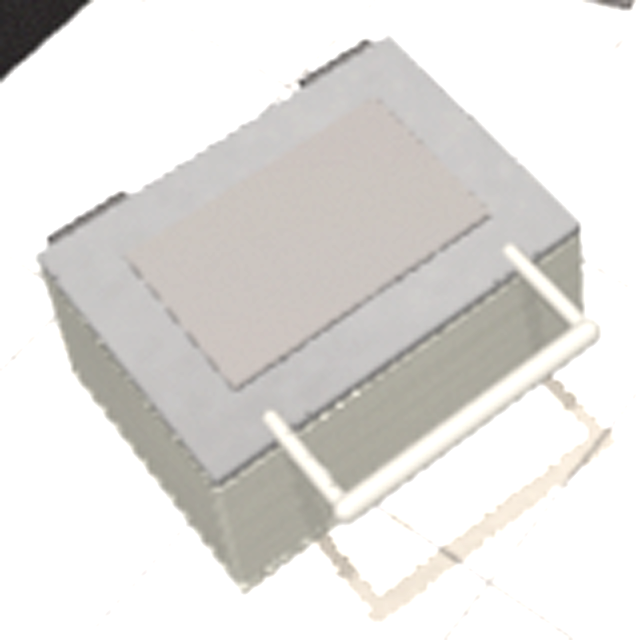

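```bash
cat > h.py <<'E'
import numpy as np,pickle
C={n:pickle.load(open(f"{n}0.pkl","rb")) for n in("side","top")}
def ray(n,p):
    c=C[n];d=c["R"].T@np.linalg.solve(c["camera_matrix"],[p[0],p[1],1.]);return -c["R"].T@c["t"],d/np.linalg.norm(d)
def onz(n,p,z):
    o,d=ray(n,p);return o+d*(z-o[2])/d[2]
def proj(n,X):
    c=C[n];q=c["camera_matrix"]@(c["R"]@np.asarray(X,float)+c["t"]);return q[:2]/q[2]
def tri(ps,pt):
    A=[];b=[]
    for n,p in(("side",ps),("top",pt)):
        o,d=ray(n,p);P=np.eye(3)-np.outer(d,d);A.append(P);b.append(P@o)
    return np.linalg.lstsq(np.vstack(A),np.hstack(b),rcond=None)[0]
E
python3 - <<'E'
from h import *
np.set_printoptions(precision=1,suppress=True)
print("knob tri",tri((394.4,167),(493,253)),"top@193",onz("top",(493,253),193),"side@193",onz("side",(394.4,167),193))
L=[onz("top",p,98) for p in((143,234),(236.4,254),(219,327.4),(123.4,305))];print("cover",L)
h=(L[0]+L[1])/2;f=(L[2]+L[3])/2;d=h-f;print("yaw",np.degrees(np.arctan2(d[1],d[0])),np.linalg.norm(d),"yaw w",np.degrees(np.arctan2(*(-(L[0]-L[1])[[0,1]]*[1,-1])[[0,1]])))
for n,a,b in(("top",(133,330),(197.2,347.6)),("side",(251.25,437.5),(313,392.5))):
    A,B=onz(n,a,96),onz(n,b,96);print(n,A,B,(A+B)/2,np.linalg.norm(A-B))
print("base top corners z12",[onz("top",(410+x/5,215+y/5),12) for x,y in((197,68),(460,155),(352,505),(84,412))])
E
```

```text
knob tri [ 618.6 -313.   194. ] top@193 [ 617.9 -313.8  193. ] side@193 [ 620.  -313.8  193. ]
cover [array([687.4, 351.8,  98. ]), array([641. , 161.8,  98. ]), array([497.5, 196.4,  98. ]), array([546. , 387.6,  98. ])]
yaw -13.895347859009458 146.75093268525114 yaw w -13.726478059679824
top [496.6 367.8  96. ] [459.7 239.7  96. ] [478.2 303.7  96. ] 133.30089036021496
side [494.4 371.2  96. ] [460.5 243.   96. ] [477.4 307.1  96. ] 132.54482323393106
base top corners z12 [array([ 692.3, -283.1,   12. ]), array([ 651.2, -391.9,   12. ]), array([ 504.9, -335.5,   12. ]), array([ 546.6, -226.3,   12. ])]
```

```bash
cat >> h.py <<'E'
from scipy.spatial.transform import Rotation as Ro
def rot(rpy): return Ro.from_euler("xyz",rpy,degrees=True)
def delta(p0,r0,p1,r1):
    a=rot(r0);t=a.inv().apply(np.subtract(p1,p0))/1000;w=(a.inv()*rot(r1)).as_rotvec(degrees=True)
    return np.round(t,4).tolist(),np.round(w,2).tolist()
E
python3 - <<'E'
from h import *
p0=[133.7,584.9,239.3];r0=[180,0,167.12]
print(delta(p0,r0,[460,130,290],[180,0,75.5]))
print(delta(p0,r0,[618.5,-313.5,260],[180,0,75.5]))
E
```

```text
([-0.4195, -0.3707, -0.0507], [0.0, -0.0, 91.62])
([-0.6729, -0.7677, -0.0207], [0.0, -0.0, 91.62])
```

>>> move_arm:
  rows:
    - [[-0.035, -0.031, -0.02, 0, 0, 7.6], [-0.07, -0.062, -0.04, 0, 0, 15.3], [-0.105, -0.093, -0.05, 0, 0, 22.9], [-0.14, -0.124, -0.05, 0, 0, 30.5], [-0.175, -0.155, -0.05, 0, 0, 38.2], [-0.21, -0.185, -0.05, 0, 0, 45.8], [-0.245, -0.216, -0.05, 0, 0, 53.4], [-0.28, -0.247, -0.05, 0, 0, 61.1], [-0.315, -0.278, -0.05, 0, 0, 68.7], [-0.35, -0.309, -0.05, 0, 0, 76.4], [-0.385, -0.34, -0.05, 0, 0, 84], [-0.42, -0.371, -0.05, 0, 0, 91.6], [-0.445, -0.41, -0.05, 0, 0, 91.6], [-0.47, -0.45, -0.05, 0, 0, 91.6], [-0.495, -0.49, -0.05, 0, 0, 91.6], [-0.52, -0.53, -0.05, 0, 0, 91.6], [-0.545, -0.57, -0.05, 0, 0, 91.6], [-0.57, -0.61, -0.05, 0, 0, 91.6], [-0.6, -0.65, -0.05, 0, 0, 91.6], [-0.625, -0.69, -0.05, 0, 0, 91.6]]
  grip: 0
  newtons: 20

```text
time: 2.1
tool_pos: [589.5, -229.0, 288.6]
tcp_rot: [-180.0, -0.0, 75.5]
ft_force: [1.4, 1.2, 0.3]
finger_gap: -0.3
```

```bash
python3 - <<'E'
from h import *
p0=np.array([133.7,584.9,239.3]);r0=[180,0,167.12]
p=p0+rot(r0).apply([-625,-690,-50]);print(p)
print(delta(p,[180,0,75.5],[618.5,-313.5,212],[180,0,75.5]))
E
```

```text
[ 589.16662074 -227.05760813  289.3       ]
([-0.0763, 0.05, 0.0773], [0.0, 0.0, 0.0])
```

>>> move_arm:
  rows:
    - [[-0.038, 0.025, 0, 0, 0, 0], [-0.076, 0.05, 0.01, 0, 0, 0], [-0.0763, 0.05, 0.04, 0, 0, 0], [-0.0763, 0.05, 0.06, 0, 0, 0], [-0.0763, 0.05, 0.0773, 0, 0, 0], [-0.0763, 0.05, 0.0773, 0, 0, 0], [-0.0763, 0.05, 0.0773, 0, 0, 0], [-0.0763, 0.05, 0.0773, 0, 0, 0]]

```text
time: 2.9
tool_pos: [619.3, -313.5, 214.2]
tcp_rot: [179.8, 0.1, 75.6]
ft_force: [-0.0, 0.1, 0.9]
finger_gap: -0.2
```

```bash
python3 - <<'E'
from bench import sensors, viewer
import cv2
for n,(x,y,w,h) in(("side",(330,100,160,150)),("top",(400,180,160,150))):
    d=viewer.snapshot(n)
    cv2.imwrite(f"pics/{n}1.png",cv2.resize(cv2.convertScaleAbs(d["color"][y:y+h,x:x+w,::-1],alpha=1.6,beta=25),None,fx=4,fy=4,interpolation=cv2.INTER_CUBIC))
s=sensors.sense();print(s["time"],s["tool_pos"],s["ft_force"])
E
```

```text
3.0 [ 619.34520807 -313.5924921   214.21853157] [-0.4287374   0.67209206  1.05723758]
```

View pics/side1.png

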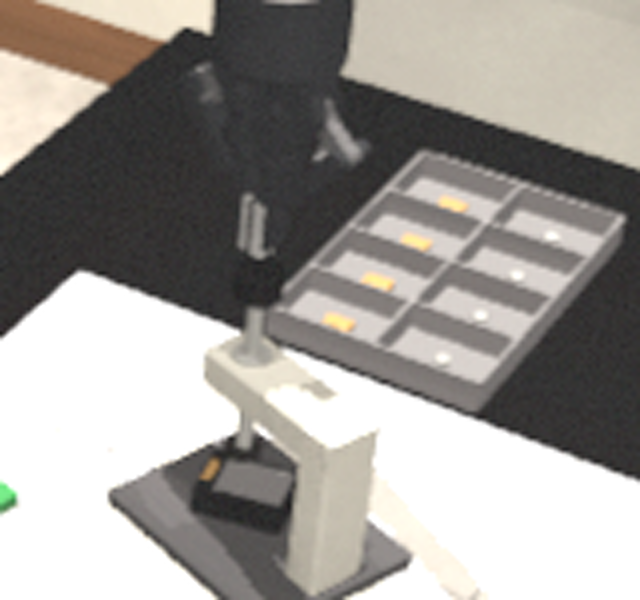

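View pics/top1.png

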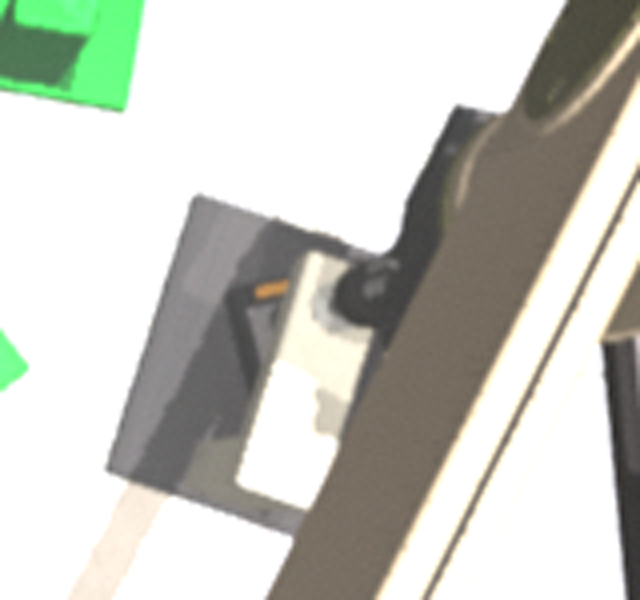

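Side: silver pads sit directly above the knob (258,268 in the crop), aligned. Press down in stages, watching the force.

>>> move_arm:
  rows:
    - [[0, 0, 0.006, 0, 0, 0], [0, 0, 0.012, 0, 0, 0], [0, 0, 0.015, 0, 0, 0], [0, 0, 0.018, 0, 0, 0], [0, 0, 0.021, 0, 0, 0], [0, 0, 0.024, 0, 0, 0], [0, 0, 0.027, 0, 0, 0], [0, 0, 0.03, 0, 0, 0], [0, 0, 0.03, 0, 0, 0], [0, 0, 0.03, 0, 0, 0], [0, 0, 0.03, 0, 0, 0]]

```text
time: 4.1
tool_pos: [618.6, -313.4, 182.2]
tcp_rot: [180.0, 0.0, 75.5]
ft_force: [0.5, 0.7, 2.1]
finger_gap: -0.3
```

>>> move_arm:
  rows:
    - [[0, 0, 0.002, 0, 0, 0], [0, 0, 0.004, 0, 0, 0], [0, 0, 0.006, 0, 0, 0], [0, 0, 0.008, 0, 0, 0], [0, 0, 0.008, 0, 0, 0], [0, 0, 0.008, 0, 0, 0], [0, 0, 0.008, 0, 0, 0]]

```text
time: 4.8
tool_pos: [618.7, -313.5, 174.6]
tcp_rot: [180.0, 0.0, 75.5]
ft_force: [-1.4, 1.0, 6.9]
finger_gap: 0.2
```

```bash
python3 - <<'E'
from bench import sensors, viewer
import cv2
n,(x,y,w,h)="side",(330,100,160,150)
d=viewer.snapshot(n)
cv2.imwrite(f"pics/{n}2.png",cv2.resize(cv2.convertScaleAbs(d["color"][y:y+h,x:x+w,::-1],alpha=1.6,beta=25),None,fx=4,fy=4,interpolation=cv2.INTER_CUBIC))
s=sensors.sense();print(s["time"],s["tool_pos"],s["ft_force"])
E
```

```text
4.85 [ 618.67319702 -313.50105939  174.61211489] [-0.30938525  1.5042968   6.69385275]
```

View pics/side2.png

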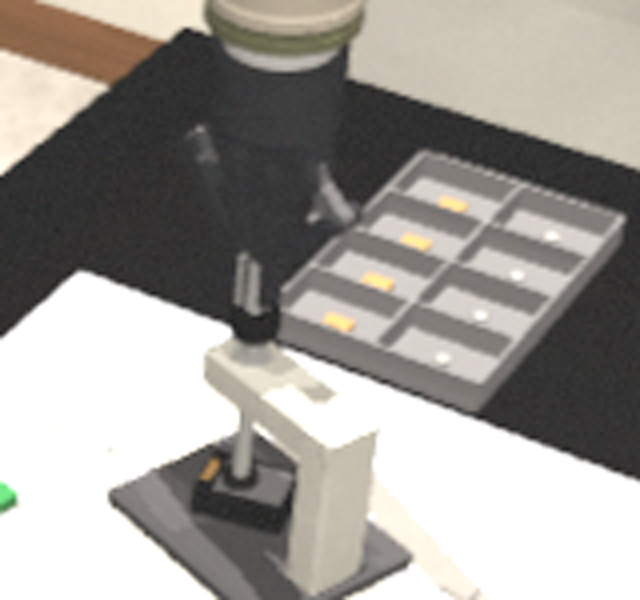

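The picture shows the foot resting on the pack (240,478), with about 6.8 N on the knob. Hold about 1 s, then release gently.

>>> move_arm:
  rows:
    - [[0, 0, 0, 0, 0, 0], [0, 0, 0, 0, 0, 0], [0, 0, 0, 0, 0, 0], [0, 0, 0, 0, 0, 0], [0, 0, 0, 0, 0, 0], [0, 0, 0, 0, 0, 0], [0, 0, 0, 0, 0, 0], [0, 0, 0, 0, 0, 0], [0, 0, 0, 0, 0, 0], [0, 0, 0, 0, 0, 0], [0, 0, -0.005, 0, 0, 0], [0, 0, -0.01, 0, 0, 0], [0, 0, -0.015, 0, 0, 0], [0, 0, -0.02, 0, 0, 0], [0, 0, -0.025, 0, 0, 0], [0, 0, -0.03, 0, 0, 0], [0, 0, -0.04, 0, 0, 0], [0, 0, -0.06, 0, 0, 0], [0, 0, -0.08, 0, 0, 0], [0, 0, -0.1, 0, 0, 0]]

```text
time: 6.85
tool_pos: [618.2, -313.4, 274.9]
tcp_rot: [-180.0, -0.0, 75.5]
ft_force: [-0.1, 0.4, 0.2]
finger_gap: -0.0
```

```bash
python3 - <<'E'
from bench import sensors, viewer
import cv2
from h import *
n,(x,y,w,h)="side",(330,100,160,150)
d=viewer.snapshot(n)
cv2.imwrite(f"pics/{n}3.png",cv2.resize(cv2.convertScaleAbs(d["color"][y:y+h,x:x+w,::-1],alpha=1.6,beta=25),None,fx=4,fy=4,interpolation=cv2.INTER_CUBIC))
s=sensors.sense();print(s["time"],s["tool_pos"],s["ft_force"])
a=[180,0,75.5]
# bar fit
yaw=np.radians(-14.5);u=np.array([np.cos(yaw),np.sin(yaw),0]);v=np.array([-u[1],u[0],0])
for bc in ([478,305.5,96],):
    for k in(-65,65): print([proj(m,np.array(bc)+k*v).round(1) for m in("side","top")])
print(delta([618.5,-313.5,274],a,[478,305.5,200],a))
E
```

```text
6.9 [ 619.33566994 -314.05539192  279.60380409] [-0.33422167 -0.17920498  3.77203021]
[array([312.6, 392. ]), array([195.7, 346.6])]
[array([252.4, 436.3]), array([132.6, 331.2])]
([0.5641, -0.291, 0.074], [0.0, 0.0, 0.0])
```

View pics/side3.png

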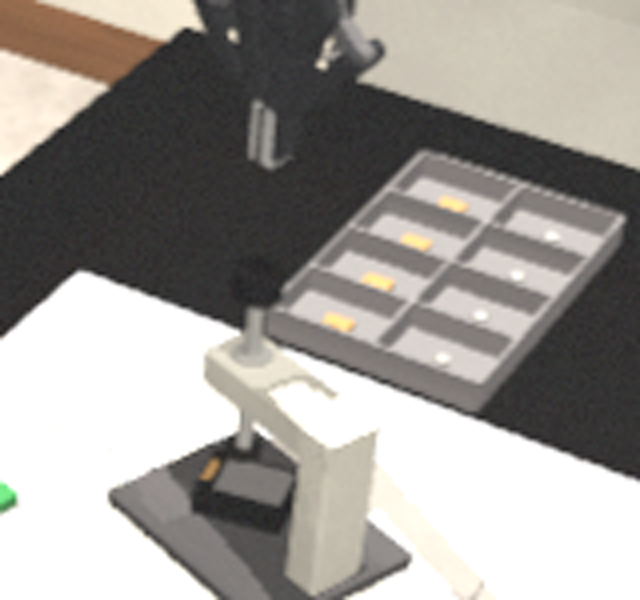

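Foot is back up, the pack unmoved. Now to above the bar.

>>> move_arm:
  rows:
    - [[0.04, -0.021, 0, 0, 0, 0], [0.08, -0.042, 0, 0, 0, 0], [0.12, -0.062, 0, 0, 0, 0], [0.16, -0.083, 0, 0, 0, 0], [0.2, -0.103, 0, 0, 0, 0], [0.24, -0.124, 0, 0, 0, 0], [0.28, -0.145, 0, 0, 0, 0], [0.32, -0.165, 0, 0, 0, 0], [0.36, -0.186, 0, 0, 0, 0], [0.4, -0.206, 0, 0, 0, 0], [0.44, -0.227, 0, 0, 0, 0], [0.48, -0.248, 0, 0, 0, 0], [0.52, -0.268, 0.02, 0, 0, 0], [0.56, -0.289, 0.04, 0, 0, 0], [0.564, -0.291, 0.074, 0, 0, 0], [0.564, -0.291, 0.074, 0, 0, 0], [0.564, -0.291, 0.074, 0, 0, 0], [0.564, -0.291, 0.074, 0, 0, 0], [0.564, -0.291, 0.074, 0, 0, 0], [0.564, -0.291, 0.074, 0, 0, 0]]
  grip: 0.45

```text
time: 8.9
tool_pos: [478.9, 305.0, 201.7]
tcp_rot: [179.9, -0.1, 75.4]
ft_force: [-0.0, -0.3, 0.5]
finger_gap: 38.3
```

```bash
python3 - <<'E'
from bench import sensors, viewer
import cv2
for n,(x,y,w,h) in(("side",(180,290,180,180)),("top",(90,210,180,180))):
    d=viewer.snapshot(n)
    cv2.imwrite(f"pics/{n}4.png",cv2.resize(cv2.convertScaleAbs(d["color"][y:y+h,x:x+w,::-1],alpha=1.5,beta=15),None,fx=3.3,fy=3.3,interpolation=cv2.INTER_CUBIC))
s=sensors.sense();print(s["time"],s["tool_pos"],s["ft_force"],s["finger_gap"],s["joint_pos"])
E
```

```text
9.0 [478.48575762 305.11836304 201.01565015] [-0.09535449 -1.02691982 -1.09143074] 38.44244698294503 [ 2.73489743e+01  3.55294336e+00  9.34567890e+01 -1.11937316e-03
  8.29007295e+01  4.18825261e+01]
```

View pics/side4.png

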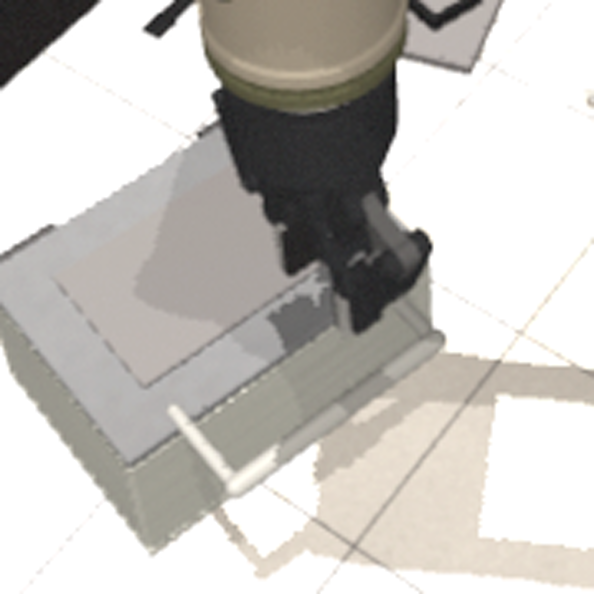

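View pics/top4.png

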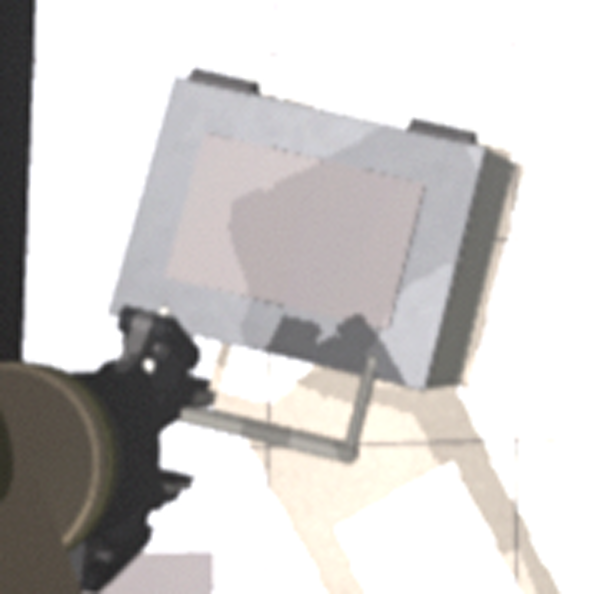

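>>> move_arm:
  rows:
    - [[0, 0, 0.03, 0, 0, 0], [0, 0, 0.06, 0, 0, 0], [0, 0, 0.083, 0, 0, 0], [0, 0, 0.083, 0, 0, 0], [0, 0, 0.083, 0, 0, 0], [0, 0, 0.083, 0, 0, 0]]

```text
time: 9.6
tool_pos: [479.0, 306.0, 119.1]
tcp_rot: [179.9, -0.1, 75.5]
ft_force: [-0.1, 0.4, 1.1]
finger_gap: 38.4
```

```bash
python3 - <<'E'
from bench import sensors, viewer
import cv2
from h import *
for n,(x,y,w,h) in(("side",(220,340,120,120)),("top",(90,270,120,120))):
    d=viewer.snapshot(n)
    cv2.imwrite(f"pics/{n}5.png",cv2.resize(cv2.convertScaleAbs(d["color"][y:y+h,x:x+w,::-1],alpha=1.7,beta=25),None,fx=5,fy=5,interpolation=cv2.INTER_CUBIC))
s=sensors.sense();print(s["time"],s["tool_pos"],s["ft_force"],s["finger_gap"])
print((proj("side",[478,305.5,96])-[220,340])*5,(proj("top",[478,305.5,96])-[90,270])*5)
E
```

```text
9.7 [479.00528687 306.02758728 119.09628082] [0.13185602 0.50102413 1.40659138] 38.34181018923965
[317.00479224 367.21660781] [370.21338952 344.31977384]
```

View pics/side5.png

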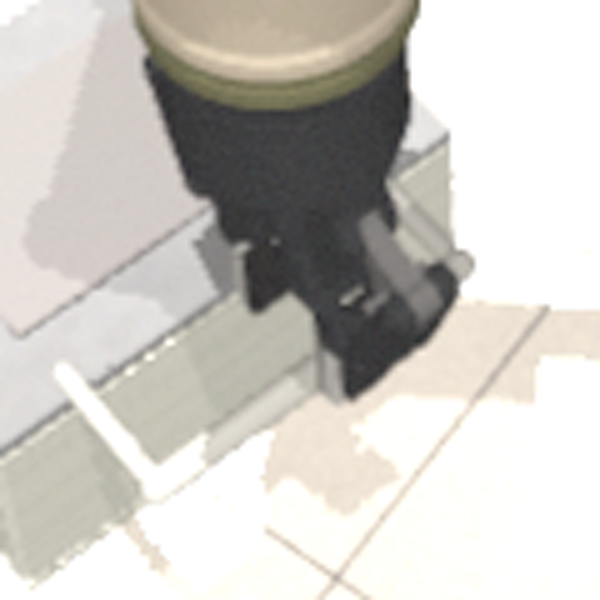

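View pics/top5.png

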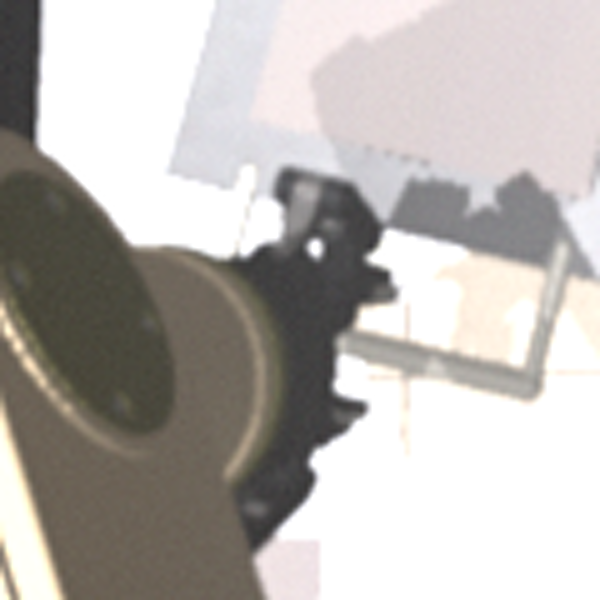

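Fingers straddle the bar (top crop: tips (380,285)/(350,410), bar between). Descend and close.

>>> move_arm:
  rows:
    - [[0, 0, 0.01, 0, 0, 0], [0, 0, 0.02, 0, 0, 0], [0, 0, 0.03, 0, 0, 0], [0, 0, 0.032, 0, 0, 0], [0, 0, 0.032, 0, 0, 0], [0, 0, 0.032, 0, 0, 0], [0, 0, 0.032, 0, 0, 0]]

```text
time: 10.4
tool_pos: [478.1, 305.6, 85.5]
tcp_rot: [180.0, -0.0, 75.5]
ft_force: [0.2, -0.1, 0.6]
finger_gap: 38.4
```

>>> move_arm:
  rows:
    - [[0, 0, 0, 0, 0, 0], [0, 0, 0, 0, 0, 0], [0, 0, 0, 0, 0, 0], [0, 0, 0, 0, 0, 0], [0, 0, 0, 0, 0, 0], [0, 0, 0, 0, 0, 0], [0, 0, 0, 0, 0, 0], [0, 0, 0, 0, 0, 0]]
  grip: 0
  newtons: 20

```text
time: 11.2
tool_pos: [476.7, 305.9, 85.1]
tcp_rot: [-179.9, 0.0, 75.5]
ft_force: [-5.9, 2.8, 3.2]
finger_gap: 11.2
```

```bash
python3 - <<'E'
from bench import sensors, viewer
import cv2
for n,(x,y,w,h) in(("side",(220,340,120,120)),("top",(90,270,120,120))):
    d=viewer.snapshot(n)
    cv2.imwrite(f"pics/{n}6.png",cv2.resize(cv2.convertScaleAbs(d["color"][y:y+h,x:x+w,::-1],alpha=1.7,beta=25),None,fx=5,fy=5,interpolation=cv2.INTER_CUBIC))
s=sensors.sense();print(s["time"],s["tool_pos"],s["ft_force"],s["wrist_torque"],s["finger_gap"])
E
```

```text
11.3 [476.72983519 305.91387909  85.10640434] [-6.67226387  1.56727753  3.33232894] [ 2.58320387e-01  9.36162568e-01 -2.20184401e-05] 11.283307136158905
```

View pics/side6.png

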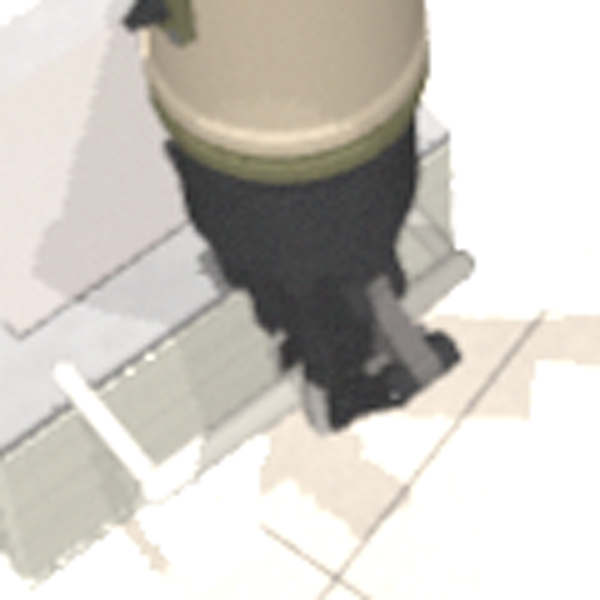

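```bash
python3 - <<'E'
import numpy as np
for t in np.arange(0,1.11,.05):
    print(round(t,2),round(195*(1-np.cos(t))+6*np.sin(t)-1.4,1),round(-(195*np.sin(t)+6*(np.cos(t)-1)),1))
E
```

```text
0.0 -1.4 -0.0
0.05 -0.9 -9.7
0.1 0.2 -19.4
0.15 1.7 -29.1
0.2 3.7 -38.6
0.25 6.1 -48.1
0.3 9.1 -57.4
0.35 12.5 -66.5
0.4 16.3 -75.5
0.45 20.6 -84.2
0.5 25.3 -92.8
0.55 30.5 -101.0
0.6 36.0 -109.1
0.65 42.0 -116.8
0.7 48.3 -124.2
0.75 55.0 -131.3
0.8 62.0 -138.1
0.85 69.4 -144.5
0.9 77.1 -150.5
0.95 85.1 -156.1
1.0 93.3 -161.3
1.05 101.8 -166.1
1.1 110.5 -170.5
```

>>> move_arm:
  rows:
    - [[0, -0.0014, 0, 0, 0, 0], [0, -0.0012, -0.005, 0, 0, 0], [0, -0.0009, -0.0097, 0, 0, 0], [0, 0.0002, -0.0194, 0, 0, 0], [0, 0.0017, -0.0291, 0, 0, 0], [0, 0.0037, -0.0386, 0, 0, 0], [0, 0.0061, -0.0481, 0, 0, 0], [0, 0.0091, -0.0574, 0, 0, 0], [0, 0.0091, -0.0574, 0, 0, 0], [0, 0.0091, -0.0574, 0, 0, 0]]

```text
time: 12.3
tool_pos: [486.3, 303.4, 143.0]
tcp_rot: [-180.0, -0.0, 75.5]
ft_force: [-4.7, 3.2, 0.2]
finger_gap: 10.8
```

```bash
cat > look.py <<'E'
import sys
from bench import sensors, viewer
import cv2,pickle
t=sys.argv[1]
for n,(x,y,w,h) in(("side",(150,250,200,200)),("top",(80,200,200,170))):
    d=viewer.snapshot(n)
    cv2.imwrite(f"pics/{n}{t}.png",cv2.resize(cv2.convertScaleAbs(d["color"][y:y+h,x:x+w,::-1],alpha=1.5,beta=15),None,fx=3,fy=3,interpolation=cv2.INTER_CUBIC))
s=sensors.sense();print(s["time"],s["tool_pos"],s["tcp_rot"],s["ft_force"],s["wrist_torque"],s["finger_gap"])
E
python3 look.py 7
```

```text
12.4 [486.15256409 303.39398469 142.56117655] [-1.79941567e+02 -2.91189693e-03  7.55345738e+01] [-2.75301723  4.54849933 -0.05948262] [0.60944011 0.55043009 0.01623499] 10.695161701973497
```

View pics/side7.png

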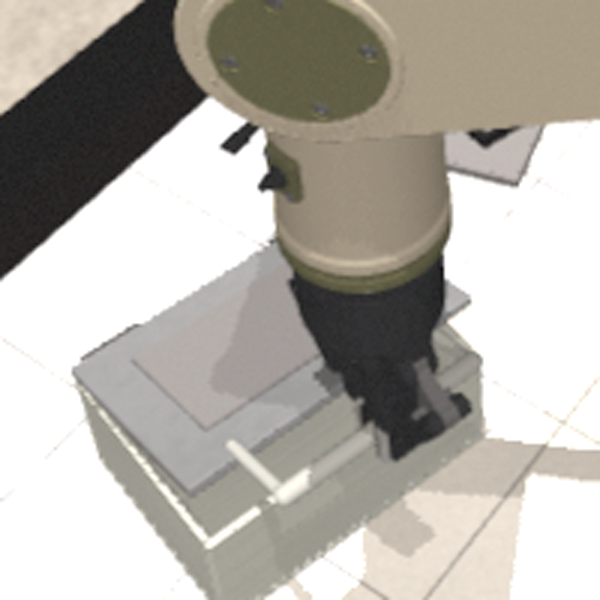

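Side view: cover lifted with the bar held between the pads; side forces only ~5 N. Continue the arc to about 0.8 rad.

>>> move_arm:
  rows:
    - [[0, 0.003, -0.009, 0, 0, 0], [0, 0.007, -0.018, 0, 0, 0], [0, 0.0115, -0.0268, 0, 0, 0], [0, 0.0162, -0.0354, 0, 0, 0], [0, 0.0214, -0.0436, 0, 0, 0], [0, 0.0269, -0.0517, 0, 0, 0], [0, 0.0329, -0.0594, 0, 0, 0], [0, 0.0392, -0.0668, 0, 0, 0], [0, 0.0459, -0.0739, 0, 0, 0], [0, 0.0529, -0.0807, 0, 0, 0], [0, 0.0529, -0.0807, 0, 0, 0], [0, 0.0529, -0.0807, 0, 0, 0]]

```text
time: 13.6
tool_pos: [536.7, 290.4, 225.9]
tcp_rot: [-179.9, -0.0, 75.6]
ft_force: [-15.7, 0.5, 14.7]
finger_gap: 10.7
```

```bash
python3 look.py 8
```

```text
13.7 [536.41305904 290.49437223 225.63023764] [-1.79882154e+02 -2.02062162e-02  7.55711136e+01] [-15.43034516   0.44186335  15.63166678] [ 0.17230729  2.58265664 -0.00602751] 10.698124353915286
```

View pics/side8.png

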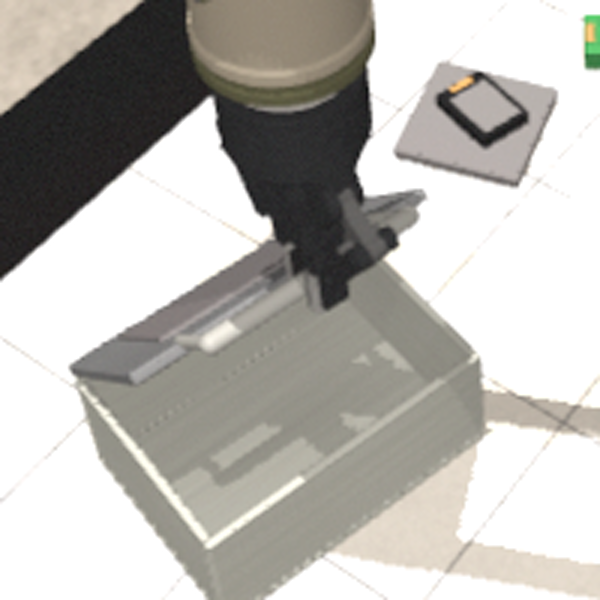

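View pics/top8.png

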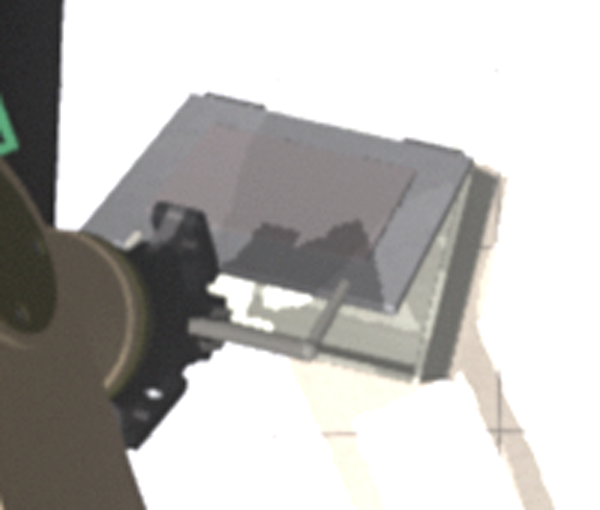

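Side/top: cover about 0.8 rad open, bar firmly in the pads. The 15 N/15 N force points radially outward from the hinge, so my arc is about 3 mm too tight; I'll shift it outward and go on to 1.05 rad.

>>> move_arm:
  rows:
    - [[0, -0.001, -0.0011, 0, 0, 0], [0, -0.002, -0.0022, 0, 0, 0], [0, 0.0015, -0.0055, 0, 0, 0], [0, 0.0054, -0.0086, 0, 0, 0], [0, 0.0093, -0.0117, 0, 0, 0], [0, 0.0131, -0.0146, 0, 0, 0], [0, 0.0171, -0.0174, 0, 0, 0], [0, 0.0211, -0.0202, 0, 0, 0], [0, 0.0252, -0.0228, 0, 0, 0], [0, 0.0293, -0.0254, 0, 0, 0], [0, 0.0335, -0.0278, 0, 0, 0], [0, 0.0378, -0.0302, 0, 0, 0], [0, 0.0378, -0.0302, 0, 0, 0], [0, 0.0378, -0.0302, 0, 0, 0], [0, 0.0378, -0.0302, 0, 0, 0]]

```text
time: 15.2
tool_pos: [574.8, 280.4, 254.1]
tcp_rot: [180.0, -0.0, 75.5]
ft_force: [-3.6, 2.2, 6.4]
finger_gap: 10.6
```

```bash
python3 look.py 9
```

```text
15.3 [574.80446237 280.4666637  254.01038577] [ 1.79960118e+02 -2.59880179e-02  7.55175774e+01] [-2.38189091  3.08075835  5.90517414] [ 0.37243619  0.62834252 -0.00574038] 11.127058528894983
```

View pics/side9.png

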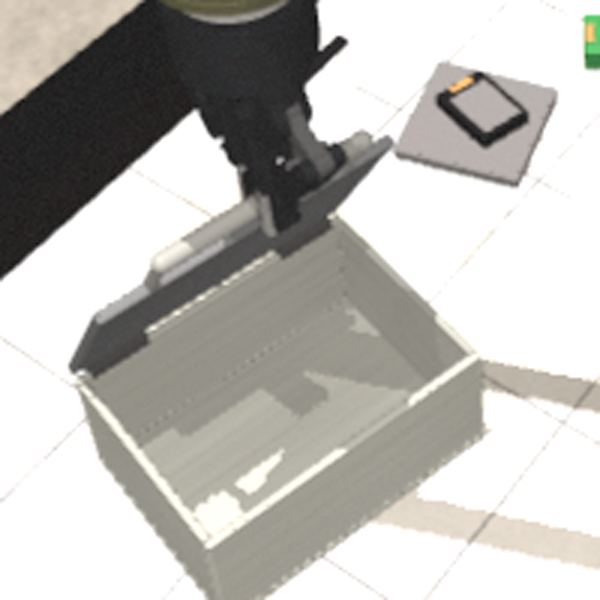

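View pics/top9.png

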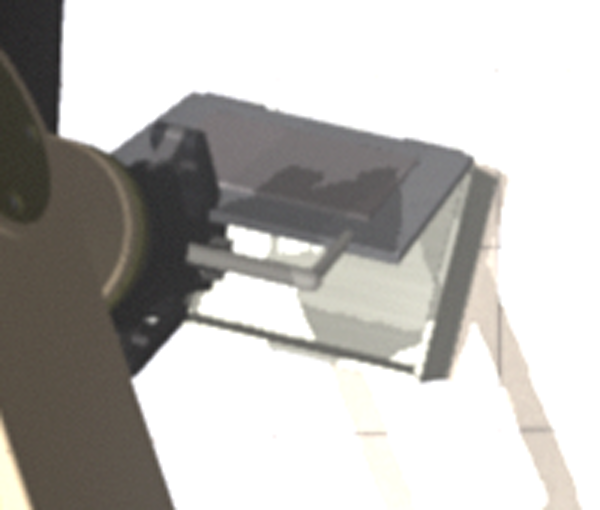

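```bash
cat >> h.py <<'E'
def bar(th,k,hinge=(665.5,257.1,90),yaw=-14.7):
    y=np.radians(yaw);u=np.array([np.cos(y),np.sin(y),0]);v=np.array([-u[1],u[0],0])
    return np.array(hinge)+u*(-195*np.cos(th)+6*np.sin(th))+np.array([0,0,1])*(195*np.sin(th)+6*np.cos(th))+k*v
E
python3 - <<'E'
from h import *
for t in(.9,.95,1,1.05,1.1): print(t,proj("top",bar(t,-65)).round(1),proj("side",bar(t,65)).round(1),proj("side",bar(t,-65)).round(1),bar(t,0).round(1))
E
```

```text
0.9 [182.3 307.5] [214.4 351.8] [280.9 310.4] [552.8 286.7 246.5]
0.95 [182.5 302.7] [211.1 346.5] [277.8 305.4] [560.5 284.6 252.1]
1 [182.9 297.8] [207.8 341.1] [274.6 300.4] [568.5 282.6 257.3]
1.05 [183.4 292.7] [204.4 335.9] [271.3 295.6] [576.7 280.4 262.1]
1.1 [184.  287.4] [201.  330.8] [268.  290.9] [585.1 278.2 266.5]
```

All image estimates give θ ≈ 1.04–1.05 rad (past balance, held). Bring it back to about 0.81.

>>> move_arm:
  rows:
    - [[0, -0.004, 0.0023, 0, 0, 0], [0, -0.0085, 0.0048, 0, 0, 0], [0, -0.0126, 0.0074, 0, 0, 0], [0, -0.0167, 0.01, 0, 0, 0], [0, -0.0207, 0.0128, 0, 0, 0], [0, -0.0247, 0.0156, 0, 0, 0], [0, -0.0285, 0.0185, 0, 0, 0], [0, -0.0324, 0.0216, 0, 0, 0], [0, -0.0363, 0.0248, 0, 0, 0], [0, -0.0384, 0.0267, 0, 0, 0], [0, -0.0384, 0.0267, 0, 0, 0], [0, -0.0384, 0.0267, 0, 0, 0], [0, -0.0384, 0.0267, 0, 0, 0], [0, -0.0384, 0.0267, 0, 0, 0], [0, -0.0384, 0.0267, 0, 0, 0]]

```text
time: 16.8
tool_pos: [537.4, 290.0, 226.4]
tcp_rot: [180.0, -0.0, 75.5]
ft_force: [2.9, 4.0, -2.1]
finger_gap: 11.0
```

```bash
python3 look.py 10; python3 - <<'E'
from h import *
from bench import viewer
import cv2
for t in(.7,.75,.8,.85,.9): print(t,proj("top",bar(t,-65)).round(1),proj("side",bar(t,65)).round(1))
d=viewer.snapshot("side");cv2.imwrite("pics/sidefull.png",d["color"][:,:,::-1])
E
```

```text
16.9 [537.40171804 290.0337566  226.40353304] [ 1.79990612e+02 -1.88457314e-03  7.55152357e+01] [ 3.30684639  3.69749681 -0.95761856] [ 0.57786342 -0.62929091 -0.00940452] 11.080743418507002
0.7 [182.5 324. ] [226.7 373.6]
0.75 [182.3 320.2] [223.8 368.2]
0.8 [182.2 316.2] [220.7 362.7]
0.85 [182.2 312. ] [217.6 357.3]
0.9 [182.3 307.5] [214.4 351.8]
```

View pics/side10.png

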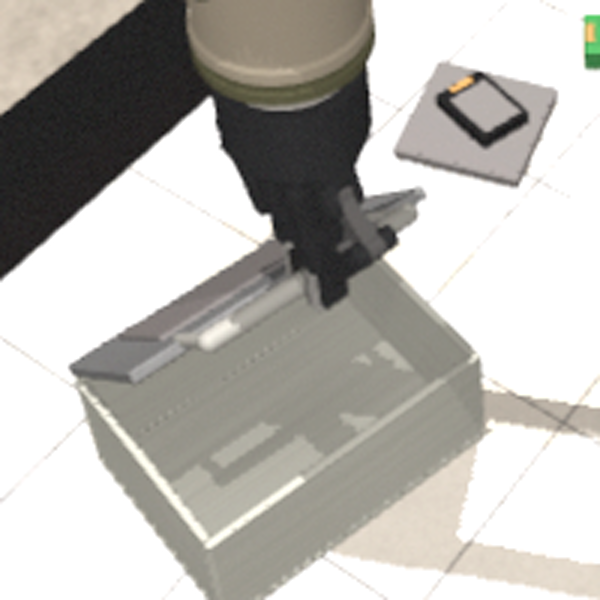

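View pics/top10.png

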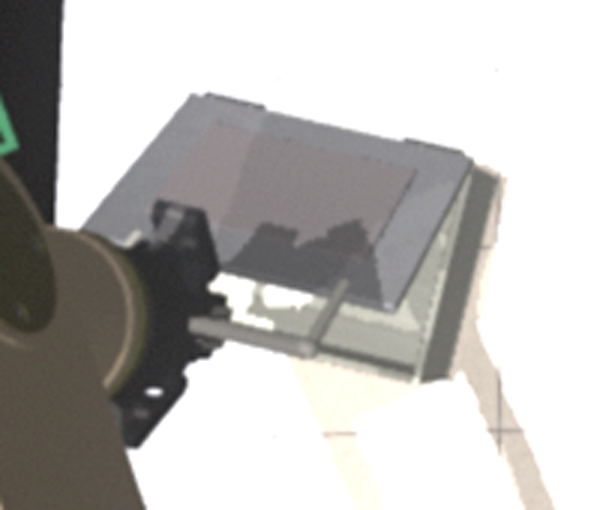

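View pics/sidefull.png

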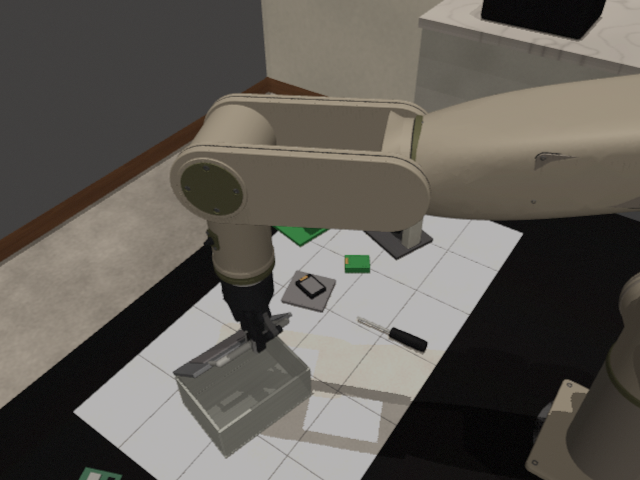

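Bar end at top (184,316.7) and side (218,364) puts the cover at about 0.80 rad. The loose items are where they were. Settle briefly, then hand in.

>>> move_arm:
  rows:
    - [[0, 0, 0, 0, 0, 0], [0, 0, 0, 0, 0, 0], [0, 0, 0, 0, 0, 0], [0, 0, 0, 0, 0, 0], [0, 0, 0, 0, 0, 0]]

```text
time: 17.45
tool_pos: [537.4, 290.0, 226.4]
tcp_rot: [180.0, 0.0, 75.5]
ft_force: [3.1, 4.9, -2.4]
finger_gap: 10.8
```

```bash
python3 - <<'E'
from bench import sensors, hand_in
s=sensors.sense();print(s["time"],s["tool_pos"],s["ft_force"],s["finger_gap"],s["qd"])
print(hand_in())
E
```

```text
17.45 [537.40054528 290.00828036 226.40310423] [ 3.06428569  4.92343343 -2.43498656] 10.821307711191936 [-0.0126883  -0.08999625  0.05500591  0.06052183  0.00930356  0.01446627]
the job is handed in; nothing more can be done
None
```

I finished both parts of the job and handed it in at about 17.5 s of the 61 s allowed. No verdict came back, so what follows rests on my own checks.

- **Gauge:** I pressed the knob with the fingers shut until the foot rested on the pack. The wrist read about 6.8 N, and I held it there for just over a second. A picture after release shows the foot back up and the pack in its place.
- **Cover:** I gripped the bar at 20 N and raised it to about 1.04–1.06 rad, past the balance point and well short of flying open. I then brought it back and am still holding it.
- **Final angle:** The pictures put the cover at about 0.80 rad. The measured tool position gives about 0.83 rad. Both are inside the 0.69–0.93 range.
- **At hand-in:** The arm was still, side forces were about 6 N, and the finger opening read 10.8 mm on the 12 mm bar.

**Disagreements and limits:**
- My first estimate of the cover's arc was about 3 mm too tight. That gave a harmless force of about 22 N at 0.8 rad, which I corrected before going further.
- In the last side view, the screwdriver, the pad pack and the green look-alike pack looked unmoved. The arm hid the pry bar and the pack under the gauge; the arm never went near the pry bar, and the gauge pack was in place in the picture after release.

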